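# Latch, tug and turn over a sherd cassette

## Task

Lower the sherd cassette, held by its upright grip and not dropped, into the level cradle of the turnover stand, let it go, and slide the fork latch fully home over it. Then take the cassette's grip again and give it a firm upward tug to make sure the latch holds it; only after that turn the crank over the top, half a turn to the stop, so that the cassette hangs upside down, still latched. Leave the jar, the bowl and the bottle where they stand.

Things in the scene. Friction and masses are not known exactly. Their poses are not given: they have to be found in the camera images.
- cassette: Loose aluminium frame with two sherds fixed in it, 80 (x) x 100 (y) x 16 mm thick, 0.2-0.5 kg, upright on the table. A grey blade-shaped grip, 44 long (x), 12 thick (y), stands on its middle, from 16 to 66 mm above the underside: pinch it across y near the top, clear of the prongs. Origin: centre of underside, z up. Same after half a turn about z; either way round fits.
- pocket (a point): Centre of the pocket's floor in the cradle, 107 mm above the table: the seated cassette's origin. Turns with the cradle. Pocket 86 (x) x 106 (y) mm, walls 8 thick, 14 high. z out of the pocket (up at start), x towards the latch (roughly away from the robot), y along the turning axis away from the crank. Axis 8 mm above the floor; posts 72 mm either side, tops 18 mm above the axis.
- cradle (a joint): Angle of the cradle, rad: 0 level, pocket up (start, a stop); pi upside down (the other stop). Grows as the crank goes from the robot's side up over the top to the far side. Stays where left (0.25 N m friction). The stand, with a grey base plate, is fixed to the table.
- crank_grip (a point): Middle of the crank's round black grip: rod 14 mm thick, 52 long, parallel to the turning axis, spinning freely on its pin, 65 mm from the axis. At start at pocket x -65, y -118, z +8 mm, level with the axis on the robot's side. Outer end free; inner end on an 8 mm crank arm outside the post. Can be pinched from above across the rod all the way over, gripper pointing down.
- latch (a joint): How far the fork latch is open, m: 0 fully home (a stop), 0.08 fully open. Starts 0.06 to 0.08 open, clear of the pocket. Slides along pocket x, closing towards -x, about 2 N of friction; stays where left.
- latch_knob (a point): Centre of the top face of the latch's black knob: upright block 16 mm long (pocket x), 14 thick (y), 34 tall above the latch's steel plate. At pocket x = 58 mm when home, plus the opening; y = 0; 59 mm above the pocket floor.
- fork: The latch's two spring-steel prongs (move with latch; origin on the turning axis when home). Home, they lie over the cassette either side of its grip, each 12 mm wide, 6 thick, at pocket y +40 and -40 mm, reaching to pocket x -18 mm, undersides 3 mm above its top face. A tug first lifts the cassette 3 mm, then bends them up to 5 mm more at 2 N per mm, to a stop. Weight alone is no tug.
- jar: Bystander: small glass jar with a white cap, 60 mm wide, 85 mm tall. Origin: centre of its underside.
- bowl: Bystander: clay bowl, 120 mm wide, 70 mm tall. Origin: centre of its underside.
- paint: Bystander: black bottle with a white cap, 64 mm wide, 150 mm tall. Origin: centre of its underside.

How it is judged:
By the outcome, as a careful person would: the job done as asked, in the order asked, and still so for the second after the job is handed in, with the robot touching nothing.
It also fails if it takes over 72 s, if anything falls off the work surface, if the arm or the gripper's body presses on something with over 40 N, if the wrist force passes 120 N, or if a joint passes its speed limit or range.

## Robot

A 6-joint arm with a two-finger parallel gripper is mounted at the origin on the work surface. World frame = base frame: x ahead of the robot, y to its left, z up, the work surface at z = 0. Lengths are in mm, angles in rad, forces in N, time in s.
With the tool pointing down it reaches from about 275 to 750 mm from the base axis. Payload 10.2 kg.
Tool frame: the origin (TCP) lies midway between the tips of the shut fingers; the grasp point (between the pads) lies 19 mm behind it; z points along the fingers, y is the line along which they close (so a half turn about z gives the same grasp; the last joint's range is limited). The gripper opens to 85 mm and grips with 20 to 120 N. Pads are 22 mm wide; open, the fingers measure 114 mm over their backs; the gripper's body (76 mm by 85 mm) begins 54 mm behind the grasp point. The pads swing forward as they close: fully open they stand 13 mm farther back than shut.
Start: joints at [-0.223, 0.313, 1.498, -0, 1.331, -0.223], TCP at [525.006, -0.013, 231.294] pointing down, gripper open.
Joint ranges: [-2.94, 2.94], [-0.97, 2.17], [0.19, 2.56], [-1.23, 4.37], [0.02, 3.11], [-2.88, 2.88]. Speed limits (rad/s): [2.39, 2.39, 3.01, 3.14, 3.14, 3.14].

## Interface

Orientations are given as a unit quaternion [w, x, y, z].
In Python, from rig import ctrl gives the robot as it stands.
- The arm moves only by the tool send_rows, never from a script. Its argument "targets" is a list of rows, each an object with "offset": the shift along the world's x, y, z in cm, a list of three; "spin": the turn about the world's z in rad. A call has 1 to 8 rows; each row is the pose to reach, as a shift and turn from the pose commanded when the call began; what a row does not reach only later rows make up. A row lasts 1/12 s, in which the tool goes at most 41.7 mm and 7.16 degrees, less where a joint would pass 70% of its speed; a pose out of reach is approached as far as the arm can. A call with a gripper value outside its range is refused whole. "grip" is the opening, from 0 (shut) to 1 (fully open), set as the call begins (left out, the last holds). The fingers move at their own pace and stop on an object; "squeeze" is the grip in N (left out, the last holds). Time passes only in rows, so rows that repeat a pose let the fingers close. It gives the time, the measured TCP pose, the force, the opening and the grip force at its end, in the units of the state.
- ctrl.sense(): the state, without advancing time (a new reading comes with each control period).
- ctrl.capture(name): name is "scene" or "side" or "wrist"; returns (picture, depth): 400x640x3 uint8, red, green, blue; 400x640 float32, mm along the optical axis (not along the pixel's ray), 0 where there is no reading.
- ctrl.calibration(name): a dict with "fx", "fy", "cx", "cy" (pixels), "view" (4x4, takes a point from world to camera coordinates); the wrist camera has in their place "mount" (4x4, takes a point from camera to tool coordinates, whose origin is the TCP and whose axes are the flange's). Camera axes: x right, y down, z forward; pixel columns grow to the right and rows downward; lengths in mm; the calibration is good to about 2 mm. A picture is of the moment at which its call begins: read the wrist's pose just before it. calibration takes no time and is no camera call.
- ctrl.finish_job(): hands the job in; it is judged then, once.
Trained networks look in the newest picture that a camera, given by its name, has taken for a name from the list of things; names that differ only in an ending like _2 or _b are one class to them, and where a whole thing is asked for, a point or a joint stands for the part that bears it (a point fixed in the world has none). Each returns a list of dicts, best first, with "conf" (0 to 1); they miss things now and then, are a little off and sometimes report something else, mostly with a low value. They report only what shows in the picture. A call takes as long as a camera call.
- ctrl.search_frame(camera, query): "box" ([left, top, right, bottom] in pixels, round what is visible of it).
- ctrl.place_of(camera, query): "uv" ([column, row] in pixels: a listed point, or the origin of a listed thing).
The state is a dict: "time_s": time; "joints": joint angles; "dq": joint speeds; "tau": joint torques, N m; "eef_pos": TCP position; "ee_rot": TCP orientation; "force": force on the tool from outside, world axes, zero at the start; "wrist_torque": the same for the moment, N m; "grip_width": opening from 0.0 (shut) to 1.0 (fully open); "grip_force": force on a finger pad.
Only numpy, scipy, OpenCV 4.12 (cv2) and the standard library are available. Lean on these libraries where they do the work, as an engineer would, in place of code of your own. Each camera call takes 0.05 s, during which the arm holds its last target. There are 200 camera calls.

## Working session

There is one attempt and no reset: what is moved stays moved. The work goes in short steps, Python scripts to look and compute and a tool call to move; the robot and the scene stay as the last step left them, time stands still between calls to the robot, and variables do not carry over. Pictures are saved under pics/ and viewed, at most 10 in all, crops included, and the job is handed in when it is done.

Besides the shell and the picture viewer there is one more tool, called after "Request:" as name(argument=value, ...), one argument or row to a line, values as JSON. send_rows: Moves the arm, as the interface text tells. Its arguments: {"type":"object","properties":{"targets":{"type":"array"},"grip":{"type":"number"},"squeeze":{"type":"number"}},"required":["targets"]}

```bash
ls; mkdir -p pics; cat > h.py <<'E'
import numpy as np, cv2
from rig import ctrl
from scipy.spatial.transform import Rotation as R
def cam2world(name, st=None):
    c=ctrl.calibration(name)
    if 'view' in c: return c, np.linalg.inv(np.array(c['view']))
    q=st['ee_rot']; T=np.eye(4); T[:3,:3]=R.from_quat([q[1],q[2],q[3],q[0]]).as_matrix(); T[:3,3]=st['eef_pos']
    return c, T@np.array(c['mount'])
def ray_at_z(c,T,uv,z):
    d=T[:3,:3]@np.array([(uv[0]-c['cx'])/c['fx'],(uv[1]-c['cy'])/c['fy'],1.]); o=T[:3,3]
    return o+d*(z-o[2])/d[2]
def cloud(c,T,depth):
    v,u=np.mgrid[:depth.shape[0],:depth.shape[1]]
    P=np.stack([(u-c['cx'])/c['fx']*depth,(v-c['cy'])/c['fy']*depth,depth],-1)
    P=P@T[:3,:3].T+T[:3,3]; P[depth<=0]=np.nan
    return P
def snap(name,fn):
    st=ctrl.sense(); im,d=ctrl.capture(name); c,T=cam2world(name,st)
    cv2.imwrite('pics/'+fn,im[:,:,::-1]); np.save('pics/'+fn+'.npy',d)
    return im,d,c,T,cloud(c,T,d)
E
python3 - <<'E'
from h import *
print(ctrl.sense())
hz={'cassette':0,'pocket':107,'crank_grip':115,'latch_knob':166,'jar':0,'bowl':0,'paint':0}
ims=[]
for n in ['scene','side','wrist']:
    im,d,c,T,P=snap(n,n+'1.png'); ims.append(im)
    for q,z in hz.items():
        for r in ctrl.place_of(n,q)[:2]:
            print(n,q,round(r['conf'],2),np.round(r['uv']),np.round(ray_at_z(c,T,r['uv'],z)))
cv2.imwrite('pics/both.png',cv2.resize(np.vstack(ims[:2])[:,:,::-1],(480,600)))
E
```

```text
pics
{'time_s': 0.0, 'joints': array([-2.23379247e-01,  3.13418603e-01,  1.49845529e+00,  3.67250678e-06,
        1.33101404e+00, -2.23362188e-01]), 'dq': array([ 2.53082105e-05,  3.37629547e-04,  2.12565936e-03, -1.48379048e-03,
        8.92229712e-04,  7.91634613e-04]), 'tau': array([-5.78409599e-04, -4.12261176e+01, -2.59742296e+01, -3.58453699e-04,
        4.11797926e-03, -1.23038126e-05]), 'eef_pos': array([5.24731939e+02, 6.05589404e-02, 2.30744293e+02]), 'ee_rot': array([-5.48967473e-04,  7.07112973e-01,  7.07100292e-01, -3.43619723e-04]), 'force': array([-0.25659778,  0.94912278,  0.1688722 ]), 'wrist_torque': array([-0.01663214, -0.08210807, -0.00367097]), 'grip_force': 0.0, 'grip_width': 1.001700818646083}
scene cassette 0.71 [424. 229.] [438. 264.   0.]
scene pocket 0.76 [304. 191.] [538. -92. 107.]
scene crank_grip 0.71 [292. 160.] [ 446. -180.  115.]
scene crank_grip 0.64 [278. 206.] [ 628. -132.  115.]
scene latch_knob 0.95 [276. 202.] [ 652. -118.  166.]
scene bowl 0.82 [440. 289.] [614. 361.   0.]
scene paint 0.73 [211. 172.] [ 518. -461.    0.]
side cassette 0.97 [259. 155.] [430. 267.   0.]
side pocket 0.62 [311. 204.] [536. -70. 107.]
side crank_grip 0.73 [291. 238.] [ 455. -183.  115.]
side latch_knob 0.91 [357. 191.] [ 662. -102.  166.]
side jar 0.69 [332. 159.] [672. 191.   0.]
side paint 0.98 [338. 351.] [ 515. -472.    0.]
```

View pics/scene1.png

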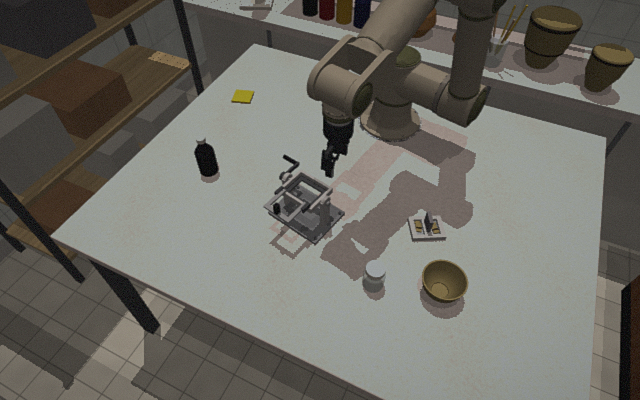

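View pics/side1.png

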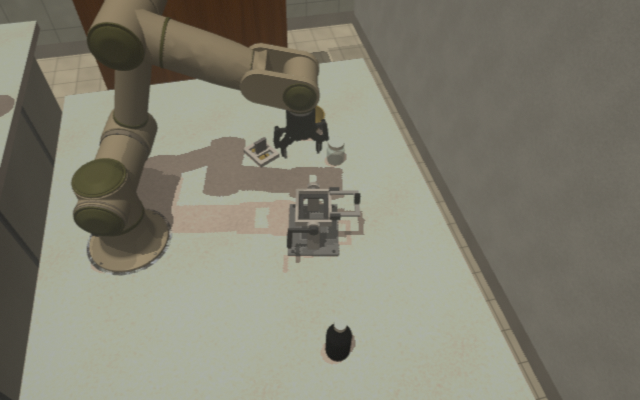

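The scene view shows the cassette near (427,228), the stand at (305,205) with its crank grip at (290,160) and knob at (276,208), the jar at (375,275), the bowl at (443,282) and the bottle at (206,160). In the side view the cassette is at (262,152) and the knob at (357,198). The stand's yaw is about -0.23. I'll look at the stand from above first.

Request:
send_rows(
  targets=[
    {"offset":[-2,-8.5,15],"spin":0},
    {"offset":[-2,-8.5,15],"spin":0},
    {"offset":[-2,-8.5,15],"spin":0},
    {"offset":[-2,-8.5,15],"spin":0},
    {"offset":[-2,-8.5,15],"spin":0},
    {"offset":[-2,-8.5,15],"spin":0},
    {"offset":[-2,-8.5,15],"spin":0},
  ],
)

```text
time_s: 1.78
eef_pos: [505.0, -84.8, 380.3]
ee_rot: [-0.001, 0.707, 0.707, -0.0]
force: [-0.8, 0.1, -0.2]
grip_width: 1.005
grip_force: 0.0
```

```bash
python3 - <<'E'
from h import *
print(np.round(ctrl.calibration('wrist')['mount'],2))
n='wrist'; im,d,c,T,P=snap(n,'w2.png')
for q,z in {'pocket':107,'crank_grip':115,'latch_knob':166}.items():
    for r in ctrl.place_of(n,q)[:2]: print(n,q,round(r['conf'],2),np.round(r['uv']),np.round(ray_at_z(c,T,r['uv'],z)))
# scene/side clouds: cassette grip & stand
for n in ['scene','side']:
    im,d,c,T,P=snap(n,n+'2.png')
    m=(abs(P[...,0]-434)<90)&(abs(P[...,1]-265)<90)
    for lo,hi in [(8,24),(45,75)]:
        k=(m&(P[...,2]>lo)&(P[...,2]<hi)).astype(bool); q=P[k][:,:2].astype(np.float32)
        if len(q)>5: print(n,lo,len(q),cv2.minAreaRect(q), np.median(P[k],0))
E
```

```text
[[  -0.     -0.96   -0.28   72.62]
 [   1.     -0.     -0.      0.17]
 [   0.     -0.28    0.96 -142.13]
 [   0.      0.      0.      1.  ]]
wrist crank_grip 0.95 [280. 237.] [ 453. -186.  115.]
wrist latch_knob 0.95 [460. 195.] [ 658. -115.  166.]
scene 8 617 ((436.5485534667969, 267.77001953125), (85.50605773925781, 103.22399139404297), 27.891389846801758) [443.95323616 267.10444231  15.01982714]
scene 45 92 ((438.1787109375, 267.0650939941406), (46.223514556884766, 12.514232635498047), 28.168258666992188) [443.19041611 267.94750392  64.3224496 ]
side 8 394 ((423.4045104980469, 266.968017578125), (103.70706939697266, 150.12704467773438), 61.585899353027344) [436.53671976 254.21035721  14.64289631]
side 45 81 ((436.6221008300781, 266.1334533691406), (46.44587707519531, 18.689781188964844), 31.36654281616211) [437.9997689  265.07940704  61.06210503]
```

View pics/w2.png

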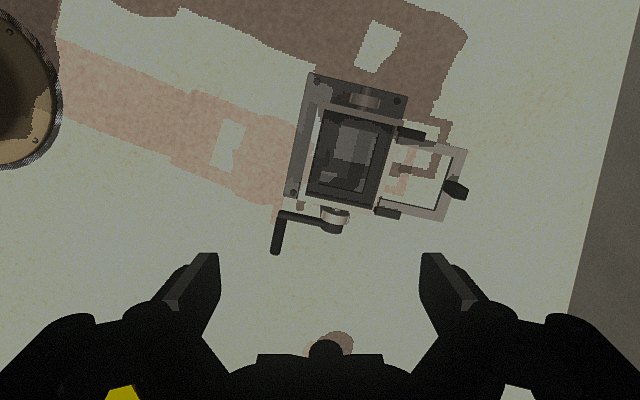

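The wrist view shows the stand's pocket at about (352,155), the knob at (456,190) and the crank rod at (278,235), all clear. I'll fit the cradle pose from this depth picture.

```bash
python3 - <<'E'
from h import *
d=np.load('pics/w2.png.npy'); st=ctrl.sense(); c,T=cam2world('wrist',st); P=cloud(c,T,d)
B=(abs(P[...,0]-560)<170)&(abs(P[...,1]+90)<150)
def rect(lo,hi,box=None,nm=''):
    k=B&(P[...,2]>lo)&(P[...,2]<hi)
    if box: k&=(P[...,0]>box[0])&(P[...,0]<box[1])&(P[...,1]>box[2])&(P[...,1]<box[3])
    k=cv2.morphologyEx(k.astype(np.uint8),cv2.MORPH_OPEN,np.ones((2,2))) >0
    q=P[k][:,:2].astype(np.float32); print(nm,len(q),cv2.minAreaRect(q) if len(q)>3 else '',np.round(np.median(P[k],0),1))
rect(115,128,(440,640,-150,20),'walls')
rect(102,112,(470,620,-150,0),'floor')
rect(150,180,(600,720,-170,-60),'knob')
rect(105,130,(400,475,-230,-140),'crank')
rect(2,25,(440,620,-200,60),'base')
# post tops
rect(128,142,(480,620,-200,60),'posts')
E
```

```text
walls 2665 ((561.7857055664062, -109.00376892089844), (202.73643493652344, 84.67456817626953), 56.83234786987305) [nan nan nan]
floor 3150 ((539.35595703125, -92.5436019897461), (117.6790771484375, 83.68255615234375), 77.00489044189453) [nan nan nan]
knob 259 ((696.2177124023438, -141.05911254882812), (21.094703674316406, 108.28661346435547), 59.48766326904297) [nan nan nan]
crank 557 ((451.2336730957031, -211.8479461669922), (123.34407043457031, 28.665525436401367), 74.95731353759766) [nan nan nan]
base 6177 ((535.6949462890625, -87.44385528564453), (193.21800231933594, 136.05763244628906), 76.39293670654297) [nan nan nan]
posts 1430 ((568.1723022460938, -111.37222290039062), (136.48590087890625, 211.60784912109375), 13.552034378051758) [nan nan nan]
```

Request:
send_rows(
  targets=[
    {"offset":[-7,35.2,-20],"spin":0.49},
    {"offset":[-7,35.2,-20],"spin":0.49},
    {"offset":[-7,35.2,-20],"spin":0.49},
    {"offset":[-7,35.2,-20],"spin":0.49},
    {"offset":[-7,35.2,-20],"spin":0.49},
    {"offset":[-7,35.2,-20],"spin":0.49},
    {"offset":[-7,35.2,-20],"spin":0.49},
    {"offset":[-7,35.2,-20],"spin":0.49},
  ],
)

```text
time_s: 2.75
eef_pos: [447.2, 202.5, 217.9]
ee_rot: [-0.0, 0.514, 0.858, -0.0]
force: [0.7, -0.3, 0.6]
grip_width: 0.999
grip_force: 0.0
```

Request:
send_rows(
  targets=[
    {"offset":[-1,6.5,-1],"spin":-0.12},
    {"offset":[-1,6.5,-1],"spin":-0.24},
    {"offset":[-1,6.5,-1],"spin":-0.36},
    {"offset":[-1,6.5,-1],"spin":-0.48},
    {"offset":[-1,6.5,-1],"spin":-0.6},
    {"offset":[-1,6.5,-1],"spin":-0.72},
    {"offset":[-1,6.5,-1],"spin":-0.84},
    {"offset":[-1,6.5,-1],"spin":-0.96},
  ],
)

```text
time_s: 3.42
eef_pos: [437.9, 265.8, 208.7]
ee_rot: [-0.0, 0.854, 0.521, -0.0]
force: [0.4, 0.4, 0.6]
grip_width: 1.001
grip_force: 0.0
```

```bash
python3 - <<'E'
from h import *
st=dict(eef_pos=[505.0,-84.8,380.3],ee_rot=[-0.001,.7071,.7071,0])
d=np.load('pics/w2.png.npy'); c,T=cam2world('wrist',st); P=cloud(c,T,d)
q=P[d>0]
q=q[(abs(q[:,0]-560)<170)&(abs(q[:,1]+90)<150)]
base=q[(q[:,2]>2)&(q[:,2]<12)]
print('base z hist',np.histogram(q[:,2],bins=np.arange(-10,180,10)))
yaw=np.radians(-13.4); Rm=np.array([[np.cos(yaw),np.sin(yaw)],[-np.sin(yaw),np.cos(yaw)]])
L=(q[:,:2]-[538,-92])@Rm.T; z=q[:,2]
def prof(sel,ax,nm):
    h,e=np.histogram(L[sel,ax],bins=np.arange(-140,160,4)); print(nm,[(int(a),int(b)) for a,b in zip(e,h) if b>3])
w=(z>117)&(z<126)
prof(w&(abs(L[:,1])<35)&(L[:,0]<70),0,'wall x'); prof(w&(abs(L[:,0])<30),1,'wall y')
kn=(z>158)&(z<172)&(L[:,0]>90); print('knob L',np.median(L[kn],0),np.median(z[kn]),L[kn].min(0),L[kn].max(0),kn.sum())
rect=cv2.minAreaRect(L[kn].astype(np.float32));print(rect)
cr=(z>105)&(z<128)&(L[:,0]<-50)&(L[:,1]<-75); print('crank',np.percentile(L[cr],[2,50,98],axis=0),np.median(z[cr]))
p=(z>128)&(z<138)&(abs(L[:,0])<25)
prof(p,1,'posts y')
pos=p&(L[:,1]>50)
print(np.percentile(L[p&(L[:,1]>50)],[1,50,99],axis=0),np.percentile(L[p&(L[:,1]<-50)&(L[:,1]>-90)],[1,50,99],axis=0))
E
```

```text
base z hist (array([18163, 12299,  2062,     4,     5,     4,     4,     6,     7,
           9,    16,  3143,  1330,  2983,  2582,    60,    59,   199]), array([-10,   0,  10,  20,  30,  40,  50,  60,  70,  80,  90, 100, 110,
       120, 130, 140, 150, 160, 170]))
wall x [(-52, 175), (-48, 196), (-44, 16), (40, 114), (44, 184), (48, 99)]
wall y [(-88, 12), (-84, 45), (-80, 71), (-76, 32), (-72, 17), (-68, 22), (-64, 25), (-60, 75), (-56, 103), (-52, 142), (-48, 95), (56, 22), (60, 185), (64, 168), (68, 41), (72, 30), (76, 31), (80, 26), (84, 37), (88, 42), (92, 15)]
knob L [120.60031732   8.1620761 ] 164.80734167787 [113.88727425   0.27643575] [129.96335141  14.49723868] 210
((121.90450286865234, 7.388267517089844), (14.211743354797363, 16.05277442932129), 89.70459747314453)
crank [[ -71.42671552 -133.51225153]
 [ -63.85356037  -99.82885066]
 [ -51.70850656  -75.84048415]] 120.48764021036607
posts y [(-88, 6), (-84, 16), (-80, 13), (-76, 13), (-72, 49), (-68, 57), (-64, 61), (-60, 24), (72, 67), (76, 78), (80, 78), (84, 9)]
[[-13.16959664  72.66852457]
 [ -1.74386304  78.63321168]
 [ 10.48359371  84.29037757]] [[-12.54249654 -84.45002042]
 [ -0.21233807 -66.34131821]
 [ 11.10663979 -59.21040734]]
```

Request:
send_rows(
  targets=[
    {"offset":[0,0.2,-0.8],"spin":-0.12},
    {"offset":[0,0.2,-0.8],"spin":-0.24},
    {"offset":[0,0.2,-0.8],"spin":-0.36},
    {"offset":[0,0.2,-0.8],"spin":-0.48},
    {"offset":[0,0.2,-0.8],"spin":-0.607},
    {"offset":[0,0.2,-0.8],"spin":-0.607},
    {"offset":[0,0.2,-0.8],"spin":-0.607},
  ],
)

```text
time_s: 4.0
eef_pos: [438.0, 267.7, 200.8]
ee_rot: [-0.0, 0.969, 0.246, -0.0]
force: [-0.2, 0.4, -0.6]
grip_width: 1.005
grip_force: 0.0
```

```bash
python3 - <<'E'
from h import *
im,d,c,T,P=snap('wrist','w3.png'); st=ctrl.sense(); print(np.round(st['eef_pos'],1),np.round(st['ee_rot'],3),np.round(st['joints'],2))
for r in ctrl.place_of('wrist','cassette')[:2]: print(r['conf'],r['uv'],ray_at_z(c,T,r['uv'],0))
q=P[d>0]; q=q[np.hypot(q[:,0]-437,q[:,1]-267)<75]
for lo,hi in [(10,22),(58,72)]:
    k=q[(q[:,2]>lo)&(q[:,2]<hi)]
    print(len(k),cv2.minAreaRect(k[:,:2].astype(np.float32)),np.median(k,0))
E
```

```text
[438.  267.7 200.8] [ 0.     0.969  0.246 -0.   ] [0.32 0.31 1.58 0.   1.25 1.39]
0.95 [320.1, 169.8] [437.76936669 268.41328857   0.        ]
5998 ((437.6792907714844, 270.4078369140625), (79.80918884277344, 100.32603454589844), 28.334827423095703) [438.89794676 273.74933262  15.27947709]
700 ((438.2422180175781, 270.1956787109375), (43.3686408996582, 11.256298065185547), 28.158096313476562) [439.26661867 270.83822449  65.38940924]
```

View pics/w3.png

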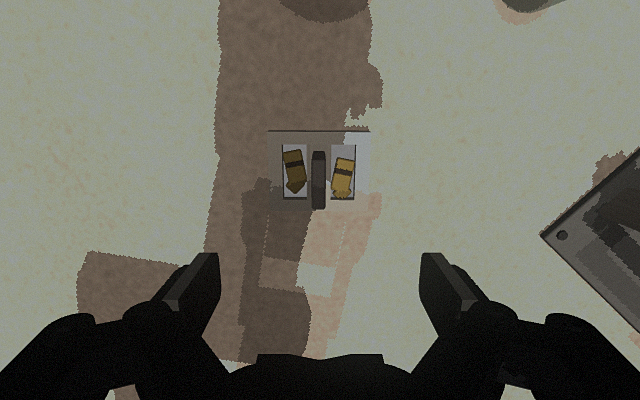

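The cassette sits at (318,172) in the wrist view, centred between the fingers with its blade lined up. Descending and gripping.

Request:
send_rows(
  targets=[
    {"offset":[0,0.2,-4],"spin":0},
    {"offset":[0,0.2,-8],"spin":0},
    {"offset":[0,0.2,-12],"spin":0},
    {"offset":[0,0.2,-14.5],"spin":0},
    {"offset":[0,0.2,-16],"spin":0},
    {"offset":[0,0.2,-16.4],"spin":0},
    {"offset":[0,0.2,-16.4],"spin":0},
  ],
)

```text
time_s: 4.68
eef_pos: [437.9, 269.5, 36.4]
ee_rot: [0.0, 0.969, 0.245, -0.001]
force: [0.3, 0.2, -0.3]
grip_width: 1.001
grip_force: 0.0
```

Request:
send_rows(
  targets=[
    {"offset":[0,0,0],"spin":0},
    {"offset":[0,0,0],"spin":0},
    {"offset":[0,0,0],"spin":0},
    {"offset":[0,0,0],"spin":0},
    {"offset":[0,0,0],"spin":0},
    {"offset":[0,0,0],"spin":0},
    {"offset":[0,0,0],"spin":0},
    {"offset":[0,0,0],"spin":0},
  ],
  grip=0,
  squeeze=50,
)

```text
time_s: 5.35
eef_pos: [438.4, 269.6, 37.4]
ee_rot: [-0.0, 0.97, 0.244, 0.0]
force: [-1.1, -0.7, 5.6]
grip_width: 0.134
grip_force: 49.6
```

Request:
send_rows(
  targets=[
    {"offset":[0,0,2],"spin":0},
    {"offset":[0,0,5],"spin":0},
    {"offset":[0,0,9],"spin":0},
    {"offset":[0,0,13],"spin":0},
    {"offset":[0,0,17],"spin":0},
    {"offset":[0,0,19],"spin":0},
    {"offset":[0,0,19.5],"spin":0},
  ],
)

```text
time_s: 5.93
eef_pos: [439.2, 270.0, 235.5]
ee_rot: [-0.0, 0.97, 0.244, 0.003]
force: [0.7, -0.7, -3.1]
grip_width: 0.129
grip_force: 49.3
```

Request:
send_rows(
  targets=[
    {"offset":[1,-3,0],"spin":-0.1},
    {"offset":[2,-7,0],"spin":-0.2},
    {"offset":[3,-11,0],"spin":-0.3},
    {"offset":[4,-15,0],"spin":-0.4},
    {"offset":[5,-19,0],"spin":-0.5},
    {"offset":[6,-23,0],"spin":-0.6},
    {"offset":[7,-27,0],"spin":-0.7},
    {"offset":[8,-29,0],"spin":-0.72},
  ],
)

```text
time_s: 6.6
eef_pos: [517.8, -24.3, 229.9]
ee_rot: [0.0, 0.993, -0.117, -0.002]
force: [-0.1, 0.2, -2.5]
grip_width: 0.134
grip_force: 49.6
```

Request:
send_rows(
  targets=[
    {"offset":[1,-3,0],"spin":0},
    {"offset":[2,-6,0],"spin":0},
    {"offset":[2.1,-6.3,0],"spin":0},
    {"offset":[2.1,-6.3,0],"spin":0},
    {"offset":[2.1,-6.3,0],"spin":0},
    {"offset":[2.1,-6.3,0],"spin":0},
  ],
)

```text
time_s: 7.1
eef_pos: [538.8, -82.3, 231.2]
ee_rot: [-0.0, 0.994, -0.112, -0.001]
force: [0.2, 0.1, -2.2]
grip_width: 0.131
grip_force: 49.6
```

```bash
python3 - <<'E'
from h import *
im,d,c,T,P=snap('wrist','w4.png'); st=ctrl.sense(); print(np.round(st['eef_pos'],1),np.round(st['ee_rot'],3),np.round(st['joints'],2),st['force'])
for qn,z in {'pocket':107,'latch_knob':166,'cassette':st['eef_pos'][2]-37}.items():
    for r in ctrl.place_of('wrist',qn)[:2]: print(qn,r['conf'],r['uv'],ray_at_z(c,T,r['uv'],z))
q=P[d>0]; zt=st['eef_pos'][2]-37
yaw=np.radians(-13.4); Rm=np.array([[np.cos(yaw),np.sin(yaw)],[-np.sin(yaw),np.cos(yaw)]])
L=(q[:,:2]-[539.1,-85.1])@Rm.T; z=q[:,2]
def st_(nm,s): print(nm,s.sum(),np.round(np.percentile(L[s],[1,50,99],axis=0),1).tolist(), np.round(np.median(z[s]),1) if s.any() else '')
st_('cass top',(abs(z-zt-16)<5)&(np.hypot(*L.T)<80))
if ((k:=(abs(z-zt-16)<5)&(np.hypot(*L.T)<80)).sum()>5): print(cv2.minAreaRect(L[k].astype(np.float32)))
st_('knob',(abs(z-165)<5)&(abs(L[:,0]-122)<20)&(abs(L[:,1])<20))
st_('post+',(abs(z-133)<5)&(abs(L[:,0])<25)&(abs(L[:,1]-72)<20))
st_('post-',(abs(z-133)<5)&(abs(L[:,0])<25)&(abs(L[:,1]+72)<20))
st_('wall+x',(abs(z-121)<4)&(abs(L[:,1])<40)&(abs(L[:,0]-47)<12))
E
```

```text
[538.9 -82.3 231.6] [-0.     0.994 -0.112 -0.   ] [-0.37  0.36  1.44  0.    1.35  1.43] [-0.15185068  0.39043939 -2.1821182 ]
latch_knob 0.21 [464.5, 263.9] [ 480.41625401 -168.60066577  166.        ]
cassette 0.96 [321.5, 228.4] [538.61742196 -82.00185447 194.58176045]
cass top 12853 [[-32.7, -45.4], [18.8, 4.5], [37.9, 53.5]] 209.3
((1.2305412292480469, 4.007816314697266), (74.05860900878906, 100.68716430664062), 0.5717702507972717)
knob 340 [[115.6, -5.8], [118.3, 0.9], [121.5, 7.5]] 165.1
post+ 10 [[-4.9, 77.5], [1.0, 77.8], [5.0, 78.2]] 132.2
post- 471 [[-10.3, -91.3], [2.3, -75.5], [13.1, -69.6]] 130.6
wall+x 1090 [[43.8, -38.1], [47.5, 0.1], [51.6, 37.9]] 120.6
```

View pics/w4.png

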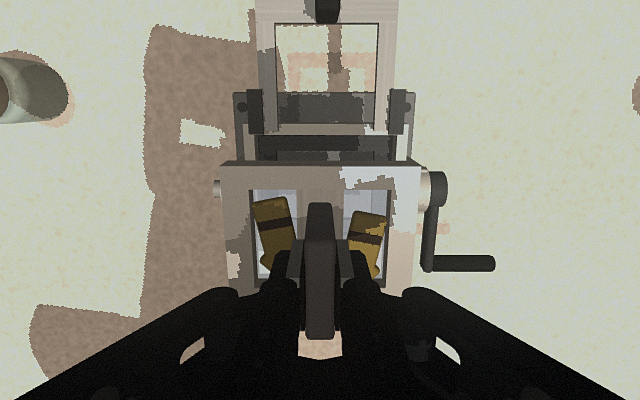

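The wrist view shows the held cassette at (320,228), aligned over the stand, with its walls at (320,165) and the knob at (327,8). It needs a shift of about 1 mm in x and -3 mm in y.

Request:
send_rows(
  targets=[
    {"offset":[0.09,-0.32,-2],"spin":-0.009},
    {"offset":[0.09,-0.32,-4.5],"spin":-0.009},
    {"offset":[0.09,-0.32,-6.3],"spin":-0.009},
    {"offset":[0.09,-0.32,-6.8],"spin":-0.009},
    {"offset":[0.09,-0.32,-6.8],"spin":-0.009},
    {"offset":[0.09,-0.32,-6.8],"spin":-0.009},
  ],
)

```text
time_s: 7.8
eef_pos: [540.6, -86.6, 165.0]
ee_rot: [0.0, 0.993, -0.117, 0.001]
force: [-0.2, 0.6, -1.4]
grip_width: 0.128
grip_force: 49.5
```

```bash
python3 - <<'E'
from h import *
im,d,c,T,P=snap('wrist','w5.png'); st=ctrl.sense(); print(np.round(st['eef_pos'],1),np.round(st['ee_rot'],4),st['force'])
q=P[d>0]; zt=st['eef_pos'][2]-37
yaw=np.radians(-13.4); Rm=np.array([[np.cos(yaw),np.sin(yaw)],[-np.sin(yaw),np.cos(yaw)]])
L=(q[:,:2]-[539.1,-85.1])@Rm.T; z=q[:,2]
k=(abs(z-zt-16)<4)&(abs(L[:,0])<60)&(abs(L[:,1])<62)
print('cass',k.sum(),cv2.minAreaRect(L[k].astype(np.float32)))
w=(abs(z-121)<5)
def st_(nm,s): print(nm,s.sum(),np.round(np.percentile(L[s],[1,50,99],axis=0),1).tolist(), np.round(np.median(z[s]),1) if s.any() else '')
st_('wall+x',w&(abs(L[:,1])<40)&(abs(L[:,0]-47)<14))
st_('wall+y',w&(abs(L[:,0])<36)&(abs(L[:,1]-57)<8));st_('wall-y',w&(abs(L[:,0])<36)&(abs(L[:,1]+57)<8))
k=(abs(z-165)<4)&(abs(L[:,0]-120)<25)&(abs(L[:,1])<25); st_('knob',k)
E
```

```text
[540.7 -86.7 165.4] [ 3.000e-04  9.931e-01 -1.172e-01  1.100e-03] [ 0.20755234 -0.5132934  -1.3558907 ]
cass 12122 ((3.773578643798828, 0.3023796081542969), (100.71365356445312, 74.26301574707031), 89.65410614013672)
wall+x 2036 [[43.8, -37.1], [47.8, -0.1], [51.9, 37.7]] 120.5
wall+y 880 [[-34.8, 57.1], [2.9, 59.4], [35.2, 64.8]] 120.6
wall-y 986 [[-34.9, -64.7], [1.9, -59.2], [35.4, -56.7]] 120.6Traceback (most recent call last):
  File "<stdin>", line 12, in <module>
  File "<stdin>", line 9, in st_
    return _quantile_unchecked(
        a, q, axis, out, overwrite_input, method, keepdims, weights)
    return _ureduce(a,
                    func=_quantile_ureduce_func,
    ...<5 lines>...
                    overwrite_input=overwrite_input,
                    method=method)
    r = func(a, **kwargs)
    result = _quantile(arr,
                       quantiles=q,
    ...<2 lines>...
                       out=out,
                       weights=wgt)
    slices_having_nans = np.isnan(arr[-1, ...])
                                  ~~~^^^^^^^^^
IndexError: index -1 is out of bounds for axis 0 with size 0
```

View pics/w5.png

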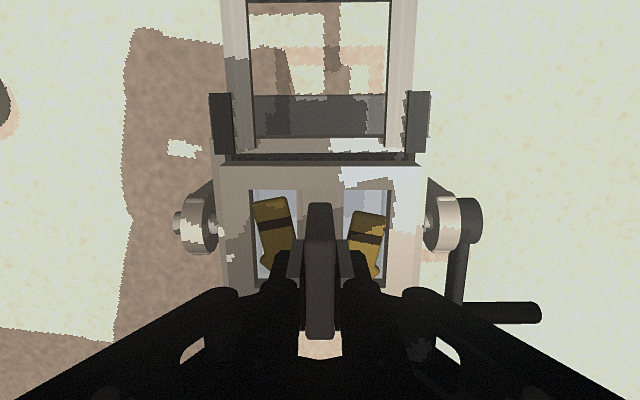

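The wrist view shows the cassette at (320,230), centred between the cradle walls to within half a millimetre. Lowering slowly.

Request:
send_rows(
  targets=[
    {"offset":[0,0,-0.4],"spin":0},
    {"offset":[0,0,-0.8],"spin":0},
    {"offset":[0,0,-1.2],"spin":0},
    {"offset":[0,0,-1.5],"spin":0},
    {"offset":[0,0,-1.8],"spin":0},
    {"offset":[0,0,-1.95],"spin":0},
    {"offset":[0,0,-2.0],"spin":0},
    {"offset":[0,0,-2.0],"spin":0},
  ],
)

```text
time_s: 8.52
eef_pos: [540.1, -86.6, 144.4]
ee_rot: [0.0, 0.993, -0.117, 0.0]
force: [-2.7, -0.3, 2.5]
grip_width: 0.129
grip_force: 50.4
```

Request:
send_rows(
  targets=[
    {"offset":[0,0,0],"spin":0},
    {"offset":[0,0,0],"spin":0},
    {"offset":[0,0,0],"spin":0},
    {"offset":[0,0,0],"spin":0},
    {"offset":[0,0,2],"spin":0},
    {"offset":[0,0,5],"spin":0},
    {"offset":[0,0,6],"spin":0},
    {"offset":[0,0,6],"spin":0},
  ],
  grip=1,
)

```text
time_s: 9.18
eef_pos: [541.2, -87.0, 206.6]
ee_rot: [0.001, 0.993, -0.117, 0.003]
force: [0.1, 1.4, -0.3]
grip_width: 1.0
grip_force: 0.0
```

```bash
python3 - <<'E'
from h import *
im,d,c,T,P=snap('wrist','w6.png'); st=ctrl.sense(); print(np.round(st['eef_pos'],1),np.round(st['ee_rot'],4),st['force'])
q=P[d>0]
yaw=np.radians(-13.4); Rm=np.array([[np.cos(yaw),np.sin(yaw)],[-np.sin(yaw),np.cos(yaw)]])
L=(q[:,:2]-[539.1,-85.1])@Rm.T; z=q[:,2]
print('TCP L',(st['eef_pos'][:2]-[539.1,-85.1])@Rm.T)
for nm,k in {'cass':(abs(z-123)<4)&(abs(L[:,0])<60)&(abs(L[:,1])<50),'blade':(abs(z-172)<5)&(abs(L[:,0])<40)&(abs(L[:,1])<20),'knob':(abs(z-165)<4)&(abs(L[:,0]-120)<25)&(abs(L[:,1])<25)}.items():
    print(nm,k.sum(),np.median(z[k]) if k.any() else '',cv2.minAreaRect(L[k].astype(np.float32)) if k.sum()>4 else '')
for r in ctrl.place_of('wrist','latch_knob')[:1]: print(r, (ray_at_z(c,T,r['uv'],166)[:2]-[539.1,-85.1])@Rm.T)
E
```

```text
[540.4 -86.8 204.5] [ 2.000e-04  9.931e-01 -1.173e-01  1.000e-03] [-0.49556062 -0.04513093  0.01291953]
TCP L [ 1.67752165 -1.3048947 ]
cass 11821 122.28833655698187 ((3.7342262268066406, -0.000736236572265625), (99.9938735961914, 109.03376007080078), 89.99771118164062)
blade 1552 172.45002236488244 ((0.8451957702636719, 0.05115032196044922), (11.802886009216309, 43.54701614379883), 89.40119171142578)
knob 272 164.6187832082254 ((117.6705093383789, 0.6915178298950195), (3.9390435218811035, 13.352753639221191), 0.15558452904224396)
```

Request:
send_rows(
  targets=[
    {"offset":[3.5,-0.8,0],"spin":0},
    {"offset":[7,-1.6,0],"spin":0},
    {"offset":[10.5,-2.5,0],"spin":0},
    {"offset":[11.8,-2.76,0],"spin":0},
    {"offset":[11.8,-2.76,-1],"spin":0},
    {"offset":[11.8,-2.76,-3.5],"spin":0},
    {"offset":[11.8,-2.76,-5.5],"spin":0},
    {"offset":[11.8,-2.76,-6.3],"spin":0},
  ],
)

```text
time_s: 9.95
eef_pos: [655.8, -113.4, 136.0]
ee_rot: [-0.001, 0.993, -0.117, -0.004]
force: [-1.8, 0.3, -0.5]
grip_width: 1.0
grip_force: 0.0
```

Request:
send_rows(
  targets=[
    {"offset":[0,0,0],"spin":0},
    {"offset":[0,0,0],"spin":0},
    {"offset":[0,0,0],"spin":0},
    {"offset":[0,0,0],"spin":0},
    {"offset":[0,0,0],"spin":0},
    {"offset":[0,0,0],"spin":0},
    {"offset":[0,0,0],"spin":0},
  ],
  grip=0,
  squeeze=40,
)

```text
time_s: 10.53
eef_pos: [658.4, -114.1, 141.6]
ee_rot: [-0.0, 0.993, -0.117, 0.001]
force: [1.4, 2.1, 2.0]
grip_width: 0.153
grip_force: 44.0
```

Request:
send_rows(
  targets=[
    {"offset":[-1,0.23,0],"spin":0},
    {"offset":[-2,0.48,0],"spin":0},
    {"offset":[-3,0.72,0],"spin":0},
    {"offset":[-4,0.95,0],"spin":0},
    {"offset":[-5,1.19,0],"spin":0},
    {"offset":[-5.8,1.38,0],"spin":0},
    {"offset":[-6.0,1.43,0],"spin":0},
    {"offset":[-6.0,1.43,0],"spin":0},
  ],
)

```text
time_s: 11.2
eef_pos: [597.9, -100.1, 141.7]
ee_rot: [0.0, 0.993, -0.117, 0.0]
force: [-2.3, -1.4, 5.1]
grip_width: 0.152
grip_force: 44.4
```

Request:
send_rows(
  targets=[
    {"offset":[-0.1,0.02,0],"spin":0},
    {"offset":[-0.2,0.05,0],"spin":0},
    {"offset":[-0.3,0.07,0],"spin":0},
    {"offset":[-0.3,0.07,0],"spin":0},
  ],
)

```text
time_s: 11.53
eef_pos: [595.9, -99.6, 141.7]
ee_rot: [0.0, 0.993, -0.117, 0.001]
force: [0.7, -1.5, 6.0]
grip_width: 0.153
grip_force: 44.6
```

Request:
send_rows(
  targets=[
    {"offset":[-0.1,0.02,0],"spin":0},
    {"offset":[-0.2,0.05,0],"spin":0},
    {"offset":[-0.3,0.07,0],"spin":0},
    {"offset":[-0.3,0.07,0],"spin":0},
  ],
)

```text
time_s: 11.87
eef_pos: [594.7, -99.4, 142.3]
ee_rot: [0.001, 0.993, -0.117, 0.004]
force: [9.5, -2.9, 4.1]
grip_width: 0.153
grip_force: 44.2
```

Request:
send_rows(
  targets=[
    {"offset":[-0.1,0.02,0],"spin":0},
    {"offset":[-0.2,0.05,0],"spin":0},
    {"offset":[-0.2,0.05,0],"spin":0},
  ],
)

```text
time_s: 12.12
eef_pos: [594.6, -99.4, 142.4]
ee_rot: [0.001, 0.993, -0.118, 0.007]
force: [21.7, -4.5, -2.5]
grip_width: 0.156
grip_force: 43.4
```

Request:
send_rows(
  targets=[
    {"offset":[0.3,-0.07,0],"spin":0},
    {"offset":[0.3,-0.07,0],"spin":0},
    {"offset":[0.3,-0.07,0],"spin":0},
    {"offset":[0.3,-0.07,0],"spin":0},
    {"offset":[0.3,-0.07,3],"spin":0},
    {"offset":[0.3,-0.07,6],"spin":0},
    {"offset":[0.3,-0.07,6.3],"spin":0},
    {"offset":[0.3,-0.07,6.3],"spin":0},
  ],
  grip=1,
)

```text
time_s: 12.78
eef_pos: [593.6, -98.8, 205.7]
ee_rot: [0.0, 0.993, -0.117, 0.002]
force: [-0.8, 0.8, -0.1]
grip_width: 1.0
grip_force: 0.0
```

```bash
python3 - <<'E'
from h import *
im,d,c,T,P=snap('scene','s7.png'); st=ctrl.sense(); print(np.round(st['eef_pos'],1),np.round(st['ee_rot'],4),st['force'])
yaw=np.radians(-13.4); Rm=np.array([[np.cos(yaw),np.sin(yaw)],[-np.sin(yaw),np.cos(yaw)]])
print('TCP L',(st['eef_pos'][:2]-[539.1,-85.1])@Rm.T)
for n in ['scene','side']:
    if n=='side': im,d,c,T,P=snap('side','side7.png')
    for r in ctrl.place_of(n,'latch_knob')[:1]: print(r, (ray_at_z(c,T,r['uv'],166)[:2]-[539.1,-85.1])@Rm.T)
E
```

```text
[593.  -98.6 204. ] [ 0.000e+00  9.931e-01 -1.173e-01  1.000e-04] [ 0.32731242  0.17113994 -0.59139218]
TCP L [55.55578807 -0.68452683]
{'uv': [291.7, 189.6], 'conf': 0.74} [57.61588649 -3.23336292]
{'uv': [331.1, 193.3], 'conf': 0.76} [50.26495259  3.42091156]
```

Request:
send_rows(
  targets=[
    {"offset":[-3,0.7,0],"spin":0},
    {"offset":[-5.3,1.2,0],"spin":0},
    {"offset":[-5.3,1.2,0],"spin":0},
    {"offset":[-5.3,1.2,-2],"spin":0},
    {"offset":[-5.3,1.2,-4.5],"spin":0},
    {"offset":[-5.3,1.2,-5.7],"spin":0},
    {"offset":[-5.3,1.2,-5.7],"spin":0},
  ],
)

```text
time_s: 13.57
eef_pos: [538.8, -86.3, 143.7]
ee_rot: [-0.001, 0.993, -0.117, -0.003]
force: [0.3, -0.1, -0.4]
grip_width: 1.001
grip_force: 0.0
```

Request:
send_rows(
  targets=[
    {"offset":[0,0,0],"spin":0},
    {"offset":[0,0,0],"spin":0},
    {"offset":[0,0,0],"spin":0},
    {"offset":[0,0,0],"spin":0},
    {"offset":[0,0,0],"spin":0},
    {"offset":[0,0,0],"spin":0},
    {"offset":[0,0,0],"spin":0},
    {"offset":[0,0,0],"spin":0},
  ],
  grip=0,
  squeeze=80,
)

```text
time_s: 14.23
eef_pos: [540.4, -86.7, 147.6]
ee_rot: [0.0, 0.993, -0.117, 0.0]
force: [0.1, 1.6, 5.0]
grip_width: 0.123
grip_force: 78.3
```

Request:
send_rows(
  targets=[
    {"offset":[0,0,0.2],"spin":0},
    {"offset":[0,0,0.4],"spin":0},
    {"offset":[0,0,0.6],"spin":0},
    {"offset":[0,0,0.7],"spin":0},
    {"offset":[0,0,0.7],"spin":0},
    {"offset":[0,0,0.7],"spin":0},
  ],
)

```text
time_s: 14.73
eef_pos: [539.8, -86.6, 153.3]
ee_rot: [-0.0, 0.993, -0.117, -0.001]
force: [0.3, -0.9, -8.7]
grip_width: 0.124
grip_force: 77.9
```

Request:
send_rows(
  targets=[
    {"offset":[0,0,0.1],"spin":0},
    {"offset":[0,0,0.2],"spin":0},
    {"offset":[0,0,0.3],"spin":0},
    {"offset":[0,0,0.3],"spin":0},
    {"offset":[0,0,0.3],"spin":0},
    {"offset":[0,0,0.3],"spin":0},
  ],
)

```text
time_s: 15.23
eef_pos: [539.7, -86.6, 155.9]
ee_rot: [-0.0, 0.993, -0.117, -0.001]
force: [4.2, -1.4, -24.7]
grip_width: 0.125
grip_force: 77.7
```

The tug was held with about 25 N and the prongs reached their stop. Lowering again, releasing and moving to the crank.

Request:
send_rows(
  targets=[
    {"offset":[0,0,-0.3],"spin":0},
    {"offset":[0,0,-0.6],"spin":0},
    {"offset":[0,0,-0.9],"spin":0},
    {"offset":[0,0,-1.0],"spin":0},
    {"offset":[0,0,-1.0],"spin":0},
    {"offset":[0,0,-1.0],"spin":0},
  ],
)

```text
time_s: 15.73
eef_pos: [540.7, -86.9, 148.0]
ee_rot: [0.0, 0.993, -0.117, 0.001]
force: [-0.1, -0.3, -2.2]
grip_width: 0.128
grip_force: 80.7
```

Request:
send_rows(
  targets=[
    {"offset":[0,0,0],"spin":0},
    {"offset":[0,0,0],"spin":0},
    {"offset":[0,0,0],"spin":0},
    {"offset":[0,0,0],"spin":0},
    {"offset":[0,0,3],"spin":0},
    {"offset":[0,0,7],"spin":0},
    {"offset":[0,0,8],"spin":0},
    {"offset":[0,0,8],"spin":0},
  ],
  grip=1,
)

```text
time_s: 16.4
eef_pos: [541.4, -87.2, 230.5]
ee_rot: [0.001, 0.993, -0.117, 0.003]
force: [-0.3, -0.2, 0.2]
grip_width: 0.997
grip_force: 0.0
```

Request:
send_rows(
  targets=[
    {"offset":[-1.5,-2,0],"spin":0.12},
    {"offset":[-3,-4,0],"spin":0.24},
    {"offset":[-4.5,-6,0],"spin":0.36},
    {"offset":[-6,-7,0],"spin":0.48},
    {"offset":[-6,-7,0],"spin":0.6},
    {"offset":[-6,-7,0],"spin":0.72},
    {"offset":[-6,-7,0],"spin":0.84},
    {"offset":[-6,-7,0],"spin":0.96},
  ],
)

```text
time_s: 17.07
eef_pos: [479.7, -156.7, 225.8]
ee_rot: [-0.001, 0.934, 0.357, -0.001]
force: [0.8, 0.5, 0.2]
grip_width: 0.997
grip_force: 0.0
```

Request:
send_rows(
  targets=[
    {"offset":[-3,-1.5,0],"spin":0.12},
    {"offset":[-3,-3,0],"spin":0.24},
    {"offset":[-3,-3,0],"spin":0.36},
    {"offset":[-3,-3,0],"spin":0.48},
    {"offset":[-3,-3,0],"spin":0.6},
    {"offset":[-3,-3,0],"spin":0.611},
    {"offset":[-3,-3,0],"spin":0.611},
  ],
)

```text
time_s: 17.65
eef_pos: [449.9, -186.6, 226.2]
ee_rot: [-0.001, 0.786, 0.618, -0.0]
force: [-0.7, 1.0, 0.6]
grip_width: 1.001
grip_force: 0.0
```

```bash
python3 - <<'E'
from h import *
im,d,c,T,P=snap('wrist','w8.png'); st=ctrl.sense(); print(np.round(st['eef_pos'],1),np.round(st['ee_rot'],4),np.round(st['joints'],2))
for r in ctrl.place_of('wrist','crank_grip')[:1]: print(r,ray_at_z(c,T,r['uv'],115))
q=P[d>0]; yaw=np.radians(-13.4); Rm=np.array([[np.cos(yaw),np.sin(yaw)],[-np.sin(yaw),np.cos(yaw)]])
L=(q[:,:2]-[539.1,-85.1])@Rm.T; z=q[:,2]
k=(z>114)&(z<128)&(abs(L[:,0]+65)<16)&(L[:,1]<-90)&(L[:,1]>-160)
print(k.sum(),np.median(z[k]),cv2.minAreaRect(L[k].astype(np.float32)),np.percentile(L[k],[2,98],axis=0), 'TCP L',(st['eef_pos'][:2]-[539.1,-85.1])@Rm.T)
E
```

```text
[ 449.9 -186.6  226.4] [-5.000e-04  7.862e-01  6.180e-01 -1.000e-04] [-0.63  0.23  1.61  0.    1.29 -0.4 ]
{'uv': [320.6, 192.0], 'conf': 0.96} [ 450.65684806 -184.58465695  115.        ]
1159 120.46842224944163 ((-60.236907958984375, -116.29035949707031), (52.24475860595703, 20.91017723083496), 88.81412506103516) [[ -70.25606107 -140.62651491]
 [ -57.23856028  -90.65111549]] TCP L [ -63.2148239  -119.36114298]
```

View pics/w8.png

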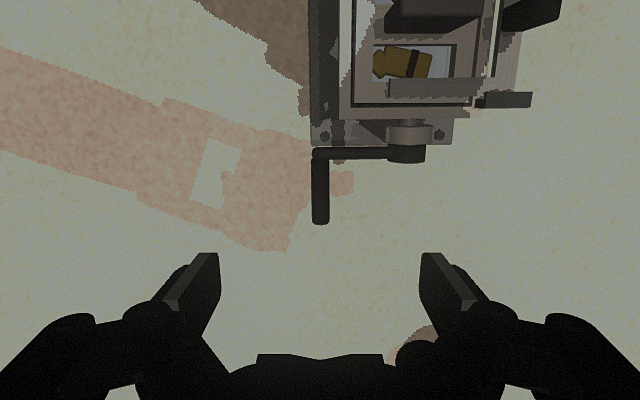

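The wrist view shows the crank rod at (320,190), centred between the fingers, with a prong lying over the cassette near (430,87). Descending to grip the rod.

Request:
send_rows(
  targets=[
    {"offset":[0,0,-4],"spin":0},
    {"offset":[0,0,-8],"spin":0},
    {"offset":[0,0,-11],"spin":0},
    {"offset":[0,0,-12.5],"spin":0},
    {"offset":[0,0,-13],"spin":0},
    {"offset":[0,0,-13],"spin":0},
  ],
)

```text
time_s: 18.25
eef_pos: [449.8, -186.5, 96.3]
ee_rot: [-0.001, 0.786, 0.619, -0.0]
force: [0.6, 0.7, 0.1]
grip_width: 0.998
grip_force: 0.0
```

Request:
send_rows(
  targets=[
    {"offset":[0,0,0],"spin":0},
    {"offset":[0,0,0],"spin":0},
    {"offset":[0,0,0],"spin":0},
    {"offset":[0,0,0],"spin":0},
    {"offset":[0,0,0],"spin":0},
    {"offset":[0,0,0],"spin":0},
    {"offset":[0,0,0],"spin":0},
  ],
  grip=0,
  squeeze=60,
)

```text
time_s: 18.83
eef_pos: [450.0, -186.8, 97.4]
ee_rot: [0.0, 0.785, 0.619, -0.0]
force: [-1.7, 0.0, 4.8]
grip_width: 0.14
grip_force: 58.4
```

```bash
python3 -c "
import numpy as np
for i in range(0,33):
    t=np.pi*i/32; a=6.5*(1-np.cos(t)); print(i,round(a*.973,2),round(-a*.232,2),round(6.5*np.sin(t),2))"
```

```text
0 0.0 -0.0 0.0
1 0.03 -0.01 0.64
2 0.12 -0.03 1.27
3 0.27 -0.06 1.89
4 0.48 -0.11 2.49
5 0.75 -0.18 3.06
6 1.07 -0.25 3.61
7 1.44 -0.34 4.12
8 1.85 -0.44 4.6
9 2.31 -0.55 5.02
10 2.81 -0.67 5.4
11 3.34 -0.8 5.73
12 3.9 -0.93 6.01
13 4.49 -1.07 6.22
14 5.09 -1.21 6.38
15 5.7 -1.36 6.47
16 6.32 -1.51 6.5
17 6.94 -1.66 6.47
18 7.56 -1.8 6.38
19 8.16 -1.95 6.22
20 8.74 -2.09 6.01
21 9.31 -2.22 5.73
22 9.84 -2.35 5.4
23 10.34 -2.46 5.02
24 10.8 -2.57 4.6
25 11.21 -2.67 4.12
26 11.58 -2.76 3.61
27 11.9 -2.84 3.06
28 12.17 -2.9 2.49
29 12.38 -2.95 1.89
30 12.53 -2.99 1.27
31 12.62 -3.01 0.64
32 12.65 -3.02 0.0
```

Request:
send_rows(
  targets=[
    {"offset":[0.03,-0.01,0.64],"spin":0},
    {"offset":[0.12,-0.03,1.27],"spin":0},
    {"offset":[0.27,-0.06,1.89],"spin":0},
    {"offset":[0.48,-0.11,2.49],"spin":0},
    {"offset":[0.75,-0.18,3.06],"spin":0},
    {"offset":[1.07,-0.25,3.61],"spin":0},
    {"offset":[1.44,-0.34,4.12],"spin":0},
    {"offset":[1.85,-0.44,4.6],"spin":0},
  ],
)

```text
time_s: 19.5
eef_pos: [468.7, -191.0, 143.6]
ee_rot: [-0.0, 0.785, 0.619, -0.0]
force: [-3.1, -0.5, -2.9]
grip_width: 0.138
grip_force: 58.9
```

Following the arc well, with small forces.

Request:
send_rows(
  targets=[
    {"offset":[0.46,-0.11,0.42],"spin":0},
    {"offset":[0.96,-0.23,0.8],"spin":0},
    {"offset":[1.49,-0.36,1.13],"spin":0},
    {"offset":[2.05,-0.49,1.41],"spin":0},
    {"offset":[2.64,-0.63,1.62],"spin":0},
    {"offset":[3.24,-0.77,1.78],"spin":0},
    {"offset":[3.85,-0.92,1.87],"spin":0},
    {"offset":[4.47,-1.07,1.9],"spin":0},
  ],
)

```text
time_s: 20.17
eef_pos: [514.1, -201.6, 162.5]
ee_rot: [-0.0, 0.785, 0.619, 0.0]
force: [-3.0, 3.7, 0.8]
grip_width: 0.139
grip_force: 59.2
```

Request:
send_rows(
  targets=[
    {"offset":[0.62,-0.15,-0.03],"spin":0},
    {"offset":[1.24,-0.29,-0.12],"spin":0},
    {"offset":[1.84,-0.44,-0.28],"spin":0},
    {"offset":[2.42,-0.58,-0.49],"spin":0},
    {"offset":[2.99,-0.71,-0.77],"spin":0},
    {"offset":[3.52,-0.84,-1.1],"spin":0},
    {"offset":[4.02,-0.95,-1.48],"spin":0},
    {"offset":[4.48,-1.06,-1.9],"spin":0},
  ],
)

```text
time_s: 20.83
eef_pos: [558.7, -211.8, 143.0]
ee_rot: [-0.001, 0.785, 0.619, 0.0]
force: [-5.1, 4.3, 1.3]
grip_width: 0.137
grip_force: 59.3
```

Request:
send_rows(
  targets=[
    {"offset":[0.41,-0.1,-0.48],"spin":0},
    {"offset":[0.78,-0.19,-0.99],"spin":0},
    {"offset":[1.1,-0.27,-1.54],"spin":0},
    {"offset":[1.37,-0.33,-2.11],"spin":0},
    {"offset":[1.58,-0.38,-2.71],"spin":0},
    {"offset":[1.73,-0.42,-3.33],"spin":0},
    {"offset":[1.82,-0.44,-3.96],"spin":0},
    {"offset":[1.85,-0.45,-4.6],"spin":0},
  ],
)

```text
time_s: 21.5
eef_pos: [576.8, -216.0, 97.0]
ee_rot: [-0.001, 0.785, 0.619, 0.0]
force: [-10.0, 7.1, 31.4]
grip_width: 0.143
grip_force: 64.3
```

Request:
send_rows(
  targets=[
    {"offset":[0,0,-0.1],"spin":0},
    {"offset":[0,0,-0.2],"spin":0},
    {"offset":[0,0,-0.3],"spin":0},
    {"offset":[0,0,-0.3],"spin":0},
  ],
)

```text
time_s: 21.83
eef_pos: [577.0, -216.1, 97.1]
ee_rot: [-0.0, 0.785, 0.62, 0.0]
force: [-15.0, 10.1, 24.0]
grip_width: 0.138
grip_force: 62.2
```

At the stop, with the cradle half a turn over. Releasing and backing off.

Request:
send_rows(
  targets=[
    {"offset":[0,0,0.3],"spin":0},
    {"offset":[0,0,0.3],"spin":0},
    {"offset":[0,0,0.3],"spin":0},
    {"offset":[0,0,0.3],"spin":0},
    {"offset":[0,0,0.3],"spin":0},
    {"offset":[0,0,3],"spin":0},
    {"offset":[0,0,7],"spin":0},
    {"offset":[0,0,11],"spin":0},
  ],
  grip=1,
)

```text
time_s: 22.5
eef_pos: [576.2, -216.7, 204.4]
ee_rot: [-0.001, 0.785, 0.619, -0.0]
force: [1.5, 0.1, 0.8]
grip_width: 1.0
grip_force: 0.0
```

Request:
send_rows(
  targets=[
    {"offset":[-3,0,4],"spin":0},
    {"offset":[-6,0,8],"spin":0},
    {"offset":[-8,0,10],"spin":0},
    {"offset":[-8,0,10],"spin":0},
    {"offset":[-8,0,10],"spin":0},
    {"offset":[-8,0,10],"spin":0},
  ],
)

```text
time_s: 23.0
eef_pos: [496.7, -217.0, 303.3]
ee_rot: [-0.0, 0.785, 0.619, -0.0]
force: [0.2, 0.2, -0.1]
grip_width: 1.003
grip_force: 0.0
```

```bash
python3 - <<'E'
from h import *
yaw=np.radians(-13.4); Rm=np.array([[np.cos(yaw),np.sin(yaw)],[-np.sin(yaw),np.cos(yaw)]])
st=ctrl.sense(); print(st['eef_pos'],st['force']); crops=[]
for n,b in [('scene',(120,290,210,400)),('side',(120,290,210,400)),('wrist',None)]:
    im,d,c,T,P=snap(n,n+'9.png')
    for qn,z in {'crank_grip':115,'latch_knob':64,'cassette':123}.items():
        for r in ctrl.place_of(n,qn)[:1]: print(n,qn,round(r['conf'],2),np.round(r['uv']),np.round((ray_at_z(c,T,r['uv'],z)[:2]-[539.1,-85.1])@Rm.T))
    if b: crops.append(cv2.resize(im[b[0]:b[1],b[2]:b[3]],(665,595) if 0 else (400,358)))
    else: crops.append(cv2.resize(im,(400,250)))
    if n=='wrist':
        q=P[d>0];L=(q[:,:2]-[539.1,-85.1])@Rm.T; k=(L[:,1]<-95)&(L[:,1]>-145)&(abs(L[:,0])<90)&(q[:,2]>60)&(q[:,2]<200)
        if k.any(): print('rod',k.sum(),np.median(L[k],0),np.median(q[k,2]))
        k=(abs(L[:,0])<30)&(abs(L[:,1])<40); print('cradle back z',np.median(q[k,2]),np.polyfit(L[k,0],q[k,2],1))
o=np.zeros((608,800,3),np.uint8)[:600]; o[:358,:400]=crops[0]; o[:358,400:]=crops[1]; o[358:600,:400]=crops[2][:242]
cv2.imwrite('pics/end.png',o[:,:,::-1])
E
```

```text
[ 496.73964955 -216.98608689  303.27853606] [ 0.17619371  0.16820936 -0.13728838]
scene crank_grip 0.68 [263. 186.] [  67. -110.]
scene cassette 0.63 [306. 188.] [-1. -1.]
side crank_grip 0.56 [337. 238.] [  66. -113.]
side latch_knob 0.44 [292. 217.] [-61.  -1.]
side cassette 0.76 [309. 208.] [-11. -16.]
wrist crank_grip 0.86 [399. 152.] [  67. -117.]
wrist cassette 0.92 [329.  21.] [-3. -1.]
rod 668 [  64.83922347 -117.70635402] 120.28664295712036
cradle back z 117.22535003619981 [-1.30656813e-02  1.17628757e+02]
```

View pics/end.png

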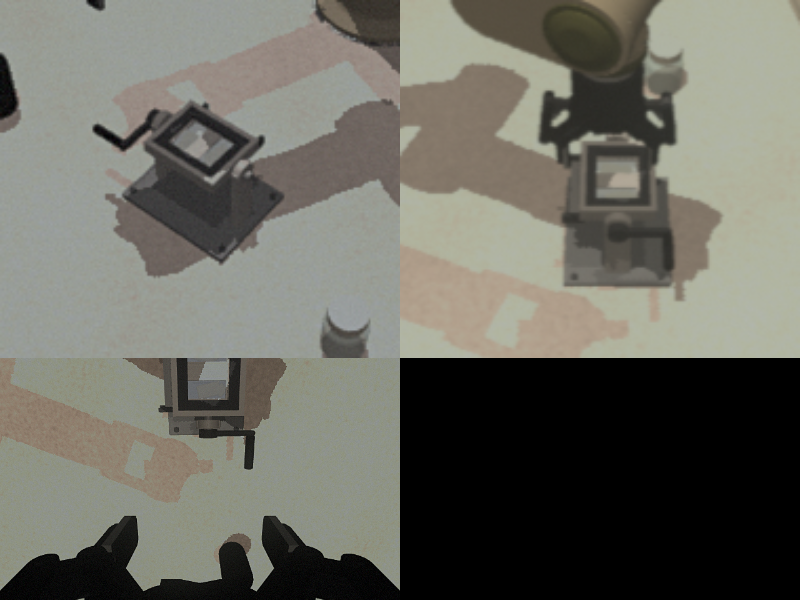

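The pictures show the cradle upside down and level, with the crank rod on the far side at pocket (65,-118). The cassette is in the pocket and the knob is at about -61, so the latch is still home. The jar and bottle are standing.

```bash
python3 -c "
from rig import ctrl
print(ctrl.finish_job())"
```

```text
the job is handed in; nothing more can be done
None
```

I lowered the cassette into the cradle, slid the latch home and tugged the grip upward (it held at about 25 N). I then turned the crank half a turn to its stop: the cassette hangs upside down, still latched, and the job was handed in at about 23 s with no verdict returned.

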